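# Unload the model lumber wagon and hold it up for the wheel inspection

### The arm

A 6-joint arm with a two-finger parallel gripper is mounted at the origin on the work surface. World frame = base frame: x ahead of the robot, y to its left, z up, the work surface at z = 0. Lengths are in m, angles in degrees, forces in N, time in s.
With the tool pointing down it reaches from about 0.325 to 0.85 m from the base axis. Payload 15.5 kg.
Tool frame: the origin (TCP) lies midway between the tips of the shut fingers; the grasp point (between the pads) lies 19 mm behind it; z points along the fingers, y is the line along which they close (so a half turn about z gives the same grasp; the last joint's range is limited). The gripper opens to 91 mm and grips with 3 to 60 N. Pads are 32 mm wide; open, the fingers measure 118 mm over their backs; the gripper's body (76 mm by 178 mm) begins 60 mm behind the grasp point.
Start: joints at [-71.706, 28.281, 77.091, -0, 74.628, -5.472], TCP at [0.252, -0.572, 0.214] pointing down, gripper open.
Joint ranges: [-166.48, 166.48], [-47.26, 123.95], [12.59, 153.08], [-70.14, 250.14], [6.76, 159.57], [-176.63, 176.63]. Speed limits (degrees/s): [108.29, 108.29, 147.25, 172.46, 172.46, 172.46].

### API

Orientations are given as a 3x3 rotation matrix whose columns are the frame's x, y, z axes.
In Python, from bench import ctrl gives the robot as it stands. The module is installed in compiled form; this text tells all that it offers. Calls block until the motion is done:
- ctrl.goto(position, orientation): joint-space move of the TCP to a pose.
- ctrl.move_l(position, vel=0.15, ori=None, contact_N=None): straight line of the TCP; ori=None keeps the orientation; vel is the mean speed in m/s. With contact_N (N) it stops when the force on the tool has changed by that much, and returns True; else False.
- ctrl.movej(angles): joint-space move.
- ctrl.command_gripper(opening): opening from 0.0 (shut) to 1.0 (fully open); the grip force is fixed at half the most; returns when the fingers have stopped.
- ctrl.sleep(seconds).
- ctrl.ik(position, orientation): joint angles nearest the present ones, or None.
- ctrl.read_camera(name): name is "scene" or "top" or "wrist"; returns the picture (480x640x3 uint8, blue, green, red); there is no depth.
- ctrl.camera_params(name): a dict with "fx", "fy", "cx", "cy" (pixels), "pose" (4x4, takes a point from camera to world coordinates); the wrist camera has in their place "T_tool_cam" (4x4, takes a point from camera to tool coordinates, whose origin is the TCP and whose axes are the flange's). Camera axes: x right, y up, looking along -z (the intrinsics and any distortion apply to the point x, -y, -z); pixel columns grow to the right and rows downward; lengths in m; the calibration is good to about 2 mm. A picture is of the moment at which its call begins: read the wrist's pose just before it. camera_params takes no time and is no camera call.
A pose or a line that the arm cannot do raises ctrl.MotionError and nothing moves.
- ctrl.sign_off(): hands the job in; it is judged then, once.
Readings, each from a call of its own:
- ctrl.current_t(): time.
- ctrl.current_q(): joint angles.
- ctrl.current_dq(): joint speeds.
- ctrl.current_effort(): joint torques, N m.
- ctrl.current_tool_pos(): TCP position.
- ctrl.current_eef_rot(): TCP orientation.
- ctrl.current_contact_force(): force on the tool from outside, world axes, zero at the start.
- ctrl.current_wrist_torque(): the same for the moment, N m.
- ctrl.current_grip_width(): opening from 0.0 (shut) to 1.0 (fully open).
- ctrl.current_grasp_force(): force on a finger pad.
Only numpy, scipy, OpenCV 4.12 (cv2) and the standard library are available. Lean on these libraries where they do the work, as an engineer would, in place of code of your own. Each camera call takes 0.05 s, during which the arm holds its last target. There are 200 camera calls.

### The job

At the model railway's lumber yard, unload the two bundles from the flat wagon on the siding and set them flat in the two empty places on the timber slab, so that with the two bundles already there they make the interlocking pinwheel layer, each lying along its place. Then lift the empty wagon off the rails by its deck and hold it still in front of the small inspection camera, 20 cm out from the lens to the wheel treads and centred on the line of sight, with its underside facing the lens squarely and its length level, crosswise to the view. Finish while still holding it there, and leave the shed, the forklift and the pine where they are.

Things in the scene. Friction and masses are not known exactly. Their poses are not given: they have to be found in the camera images.
- wagon: loose model flat wagon, about 0.35 kg; origin mid-wagon at wheel tread (railhead) level, x along its length, z up. Deck 234 x 60 mm, top 28 and underside 18 above the origin; grip its straight sides across the 60. End walls 34 high over the deck, inner faces at x = 113 and -113. Four wheels, radius 10.5, at x = 70 and -70, inside the deck's width, fixed. Ends and sides alike.
- deck (a point): centre of the wagon's deck top, 28 mm above the wagon's origin; axes as the wagon
- load_1: lumber bundle, stack of pale boards with two dark straps, 100 x 40 x 30 mm high, about 70 g; origin at the centre of its underside, x along its length, z up; either end may point either way. It starts lengthwise on the wagon's deck, about 54 mm from the wagon's middle on its -x half.
- load_2: lumber bundle, stack of pale boards with two dark straps, 100 x 40 x 30 mm high, about 70 g; origin at the centre of its underside, x along its length, z up; either end may point either way. It starts lengthwise on the wagon's deck, about 54 mm from the wagon's middle on its +x half.
- slab: fixed timber slab 170 x 170 x 14 mm; origin centre of underside, z up. Four places 100 x 40 in a pinwheel round an open 66 mm square, 6 mm gaps, each marked by two thin dark flush battens. a, c (along slab x) are filled, b, d (along slab y) empty.
- place_a (a point): centre of place a on the slab's top, at (-23, -53, 14) mm in the slab's frame; axes as the slab
- place_b (a point): centre of empty place b on the slab's top, at (53, -23, 14) mm in the slab's frame, axes as the slab; the bundle lies along slab y. Its slab +y half borders the open square: gripped 18 mm from its middle on that half, the fingers have over 15 mm free either side.
- place_c (a point): centre of place c on the slab's top, at (23, 53, 14) mm in the slab's frame; axes as the slab
- place_d (a point): centre of empty place d on the slab's top, at (-53, 23, 14) mm in the slab's frame, axes as the slab; the bundle lies along slab y. Its slab -y half borders the open square: gripped 18 mm from its middle on that half, the fingers have over 15 mm free either side.
- stacked_1: lumber bundle, stack of pale boards with two dark straps, 100 x 40 x 30 mm high, about 70 g; origin at the centre of its underside, x along its length, z up; either end may point either way. It lies in place a.
- stacked_2: lumber bundle, stack of pale boards with two dark straps, 100 x 40 x 30 mm high, about 70 g; origin at the centre of its underside, x along its length, z up; either end may point either way. It lies in place c.
- siding: fixed piece of model track 340 long, ballast bed 90 wide and 8 high with sleepers and two rails 35 apart, railhead 17 mm above the table; origin at the centre of its underside, x along the track
- lens: head of the fixed inspection camera: grey box 42 x 42 x 50 mm with round black lens, radius 16. Origin: centre of the lens front, 100 above the table; z: line of sight, out of the lens, 55 degrees above level, towards the robot; y: level, crosswise. Right pose: wagon origin at (0, 0, 200) mm in this frame, wagon z along this z (deck away from the lens), wagon x along this y, either way round.
- stand: fixed foot and post that carry the camera head; origin on the table straight under the lens, foot 70 x 80 x 12; the camera looks towards its -x side
- shed: loose model shed 90 x 60, 50 mm to the eaves; bystander, leave alone
- forklift: loose yellow model forklift about 100 x 45 x 70 high; bystander, leave alone
- pine: loose model pine on a round foot, 130 mm high; bystander, leave alone
Mind the look-alikes: they are no part of the job. What is shaped like the load_1 but purple or yellow is not meant. What is shaped like the stand but orange is not meant.

How it is judged:
By the outcome, as a careful person would: the job done as asked, in the order asked, and still so for the second after the job is handed in, while the arm keeps its last pose, push and grip.
It also fails if it takes over 64 s, if anything falls off the work surface, if the arm or the gripper's body presses on something with over 40 N, if the wrist force passes 120 N, or if a joint passes its speed limit or range.

## Working session

There is one attempt and no reset: what is moved stays moved. The work goes in short steps, each a Python script; the robot and the scene stay as the last script left them, time stands still between calls to the robot, and variables do not carry over. Pictures are saved under pics/ and viewed, at most 10 in all, crops included, and the job is handed in when it is done.

```bash
mkdir -p pics
python3 - <<'E'
from bench import ctrl
import cv2,numpy as np
np.set_printoptions(precision=4,suppress=True)
for n in ["scene","top","wrist"]:
    cv2.imwrite(f"pics/{n}0.png",ctrl.read_camera(n))
    print(n,ctrl.camera_params(n))
print(ctrl.current_t(),ctrl.current_eef_rot())
E
```

```text
scene {'fx': 455.33138401700955, 'fy': 455.33138401700955, 'cx': 326.50511037817404, 'cy': 246.50573977401217, 'pose': array([[ 0.4454, -0.559 ,  0.6994,  1.319 ],
       [ 0.8952,  0.2934, -0.3356, -0.3732],
       [-0.0176,  0.7755,  0.6311,  0.759 ],
       [ 0.    ,  0.    ,  0.    ,  1.    ]])}
top {'fx': 512.4311017115256, 'fy': 512.4311017115256, 'cx': 321.238039350222, 'cy': 232.84819912246215, 'pose': array([[ 0.0217,  0.9948, -0.0995,  0.4929],
       [-0.9998,  0.022 ,  0.002 , -0.0042],
       [ 0.0042,  0.0994,  0.995 ,  1.0042],
       [ 0.    ,  0.    ,  0.    ,  1.    ]])}
wrist {'fx': 431.21831446034116, 'fy': 431.21831446034116, 'cx': 316.2080599627286, 'cy': 251.58081733251876, 'T_tool_cam': array([[ 0.0008,  0.9722,  0.2342,  0.0645],
       [ 1.    , -0.0007, -0.0003, -0.0009],
       [-0.0001,  0.2342, -0.9722, -0.1695],
       [ 0.    ,  0.    ,  0.    ,  1.    ]])}
0.15 [[ 0.9152  0.403  -0.0003]
 [ 0.403  -0.9152  0.0009]
 [ 0.0001 -0.0009 -1.    ]]
```

View pics/top0.png

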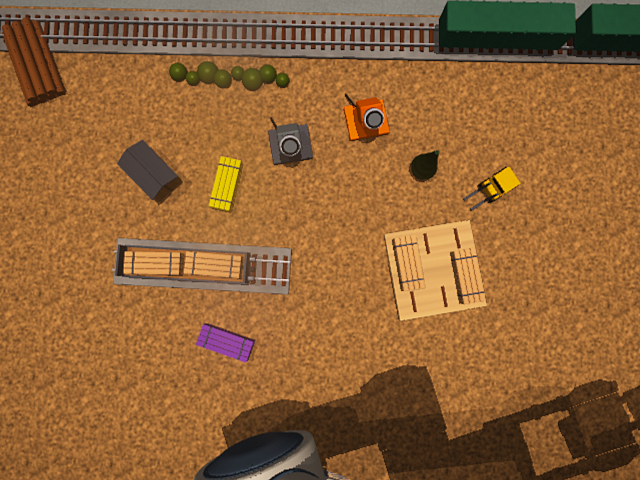

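View pics/scene0.png

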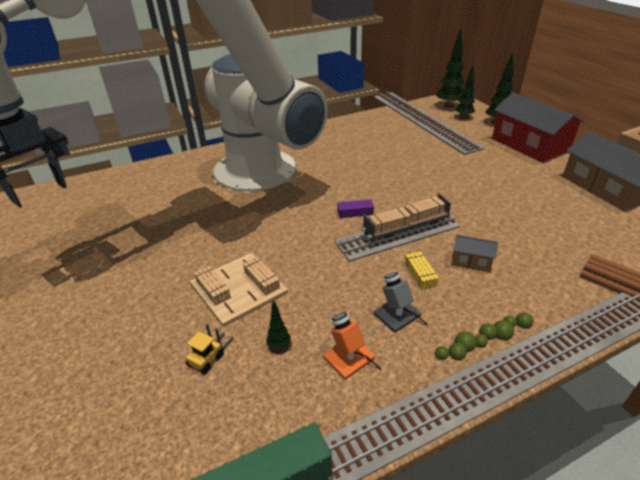

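Top view: the wagon with its pale bundles is on the siding, deck about (118–247, 247–282), with load centres near (152,264) and (214,265). The slab centre is near (436,270). The grey stand with its lens is at (290,145).

Look-alikes: the purple bundle (225,342) and yellow bundle (225,183) could pass for loads, and the orange stand (370,118) for the camera. The stacked bundles at (408,264) and (468,276) stay where they are. I choose the pale bundles on the wagon and the grey stand, and will check them in close wrist views.

```bash
cat > h.py <<'E'
from bench import ctrl
import cv2,numpy as np
np.set_printoptions(precision=4,suppress=True)
def ray(cam,uv,T=None):
    p=ctrl.camera_params(cam); T=p["pose"] if T is None else T
    u,v=uv; d=np.array([(u-p["cx"])/p["fx"],-(v-p["cy"])/p["fy"],-1.])
    return T[:3,3],T[:3,:3]@d
def onz(cam,uv,z,T=None):
    o,d=ray(cam,uv,T); return o+d*(z-o[2])/d[2]
def proj(cam,P,T=None):
    p=ctrl.camera_params(cam); T=p["pose"] if T is None else T
    c=(np.asarray(P)-T[:3,3])@T[:3,:3]
    return np.array([p["cx"]-p["fx"]*c[...,0]/c[...,2],p["cy"]+p["fy"]*c[...,1]/c[...,2]]).T
def wristT():
    T=np.eye(4);T[:3,:3]=ctrl.current_eef_rot();T[:3,3]=ctrl.current_tool_pos()
    return T@ctrl.camera_params("wrist")["T_tool_cam"]
def down(ang): # tool y at heading ang (rad), z down
    y=np.array([np.cos(ang),np.sin(ang),0]);z=np.array([0,0,-1.]);return np.array([np.cross(y,z),y,z]).T
def shot(name):
    T=wristT();im=ctrl.read_camera("wrist");cv2.imwrite(f"pics/{name}.png",im);np.save(f"pics/{name}.npy",T);return im,T
E
python3 - <<'E'
from h import *
for n,uv,z in [("w-",(118,262),.079),("w+",(247,268),.079),("l1",(152,264),.075),("l2",(214,265),.075),("s",(386,234),.014),("s",(470,222),.014),("s",(486,305),.014),("s",(400,320),.014),("lens",(290,146),.1),("shed",(149,171),.05),("foot",(272,163),.012),("foot",(312,160),.012),("foot",(305,125),.012)]:
    print(n,onz("top",uv,z))
w=(onz("top",(118,262),.079)+onz("top",(247,268),.079))/2
s=np.mean([onz("top",u,.014) for u in [(386,234),(470,222),(486,305),(400,320)]],0)
# views, image up = tool x = +x world => tool y = -y
views={"slab1":(s[0],s[1],.16),"lens1":(.57,.06,.22),"wagon1":(w[0],w[1],.17)}
for k,p in views.items():
    q=ctrl.ik(p,down(-np.pi/2)); print(k,p,q)
for k,p in views.items():
    try: ctrl.goto(p,down(-np.pi/2)); ctrl.sleep(.2); shot(k); print(k,ctrl.current_t(),ctrl.current_tool_pos())
    except ctrl.MotionError as e: print(k,e)
E
```

```text
w- [0.5246 0.3588 0.079 ]
w+ [0.5189 0.1263 0.079 ]
l1 [0.5225 0.2988 0.075 ]
l2 [0.5231 0.1867 0.075 ]
s [ 0.5925 -0.132   0.014 ]
s [ 0.6196 -0.2955  0.014 ]
s [ 0.4599 -0.3251  0.014 ]
s [ 0.4279 -0.1603  0.014 ]
lens [0.7395 0.0537 0.1   ]
shed [0.6987 0.3222 0.05  ]
foot [0.7284 0.0939 0.012 ]
foot [0.7362 0.0152 0.012 ]
foot [0.8068 0.0308 0.012 ]
slab1 (np.float64(0.5249778902813143), np.float64(-0.2282030891888217), 0.16) [-29.4704  27.4158  88.4347  -0.      64.1494  60.5296]
lens1 (0.57, 0.06, 0.22) [ 0.0402 23.7521 84.1212 -0.     72.1267 90.0402]
wagon1 (np.float64(0.5217319685969815), np.float64(0.24255230839466652), 0.17) [ 18.9878  26.9657  87.3746  -0.      65.6597 108.9878]
slab1 2.025 [ 0.5248 -0.2288  0.1601]
lens1 3.4167 [0.57   0.059  0.2198]
wagon1 4.4667 [0.5223 0.2416 0.1703]
```

View pics/wagon1.png

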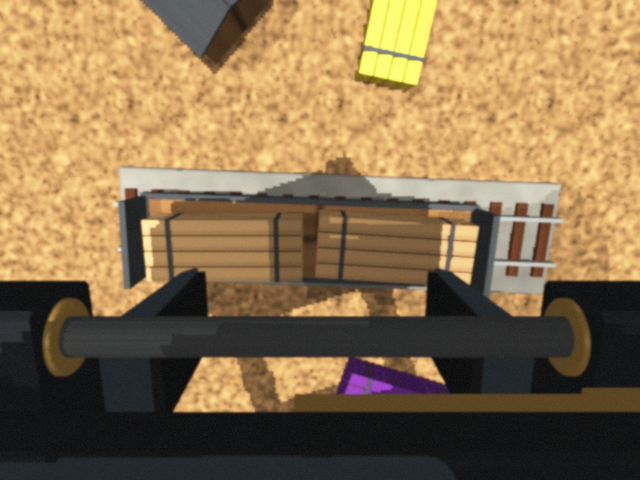

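View pics/slab1.png

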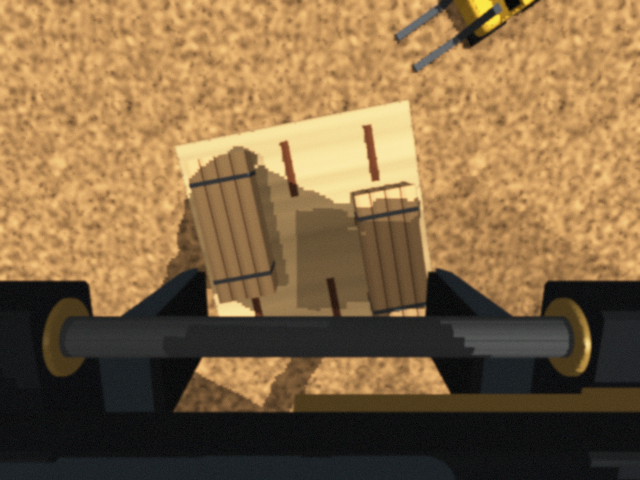

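View pics/lens1.png

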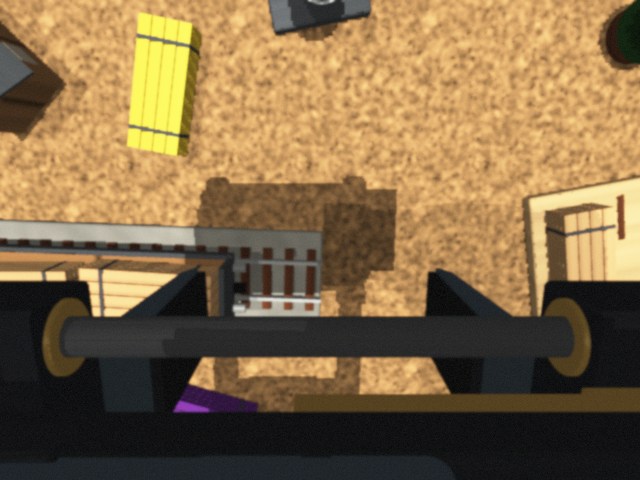

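The wagon view shows two pale bundles with dark straps on the wagon: tops about (142–302, 215–282) and (315–478, 212–288), end walls at columns 121 and 492. Purple and yellow are clearly separate. The slab view shows top corners (179,147) and (409,101), with the b battens at (288,168) and (370,150) and stacked bundles left and right. In the lens view, the stand is cut off at the top edge around (320,5). I'll take two better placed views.

Run:
```python
from h import *
ims=[]
for k,p in {"lens2":(.66,.055,.24),"wagon2":(.465,.242,.17)}.items():
    ctrl.goto(p,down(-np.pi/2)); ctrl.sleep(.3); im,T=shot(k); ims.append(im)
print(ctrl.current_t())
a=cv2.resize(ims[0][0:260,180:460],None,fx=800/280,fy=800/280,interpolation=2)[:600]
cv2.imwrite("pics/lens2c.png",a); print(a.shape)
b=ims[1][150:390,90:570]
cv2.imwrite("pics/wagon2c.png",cv2.resize(b,None,fx=800/480,fy=800/480,interpolation=2))
```

```text
7.2083
(600, 800, 3)
```

View pics/lens2c.png

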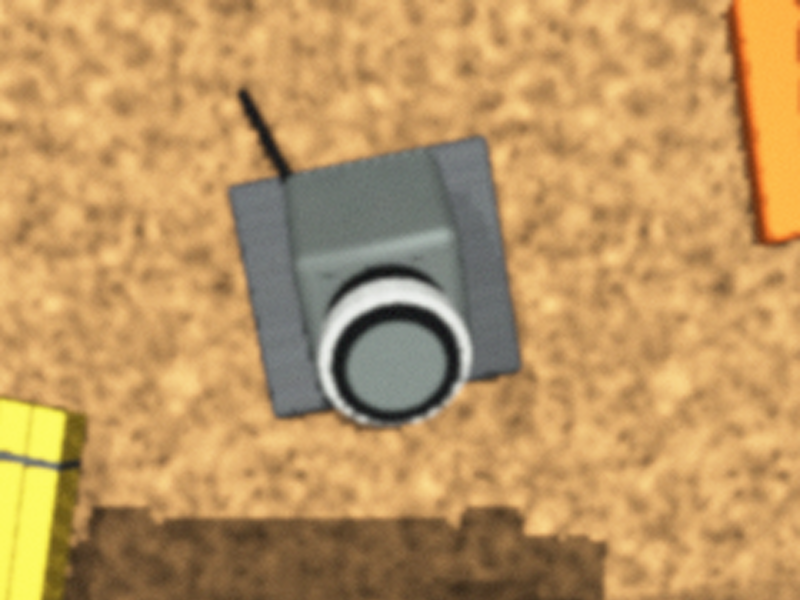

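View pics/wagon2c.png

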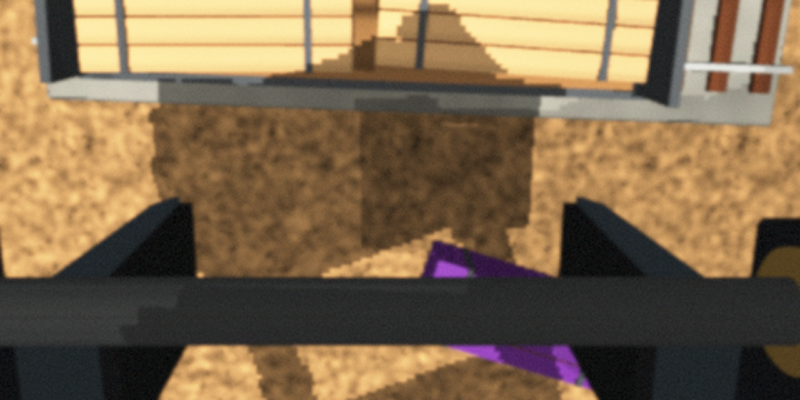

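In the lens crop, the grey stand's black lens ring is centred at crop (396,362), and its foot corners are at (231,186), (486,137), (520,370) and (277,416). The orange stand is separate at the right. In the wagon crop, the near wall corners are at (38,82) and (683,105), and the straps are at columns 122/308 and 422/608.

```bash
cat > fit.py <<'E'
from h import *
from scipy.optimize import least_squares
L=lambda n:np.load(f"pics/{n}.npy")
def fit(obs,x0):
    # obs: (cam,T,uv,local xyz world-z)
    def pose(p,l): c,s=np.cos(p[2]),np.sin(p[2]); return np.array([p[0]+c*l[0]-s*l[1],p[1]+s*l[0]+c*l[1],l[2]])
    f=lambda p:np.concatenate([proj(c,pose(p,l),T)-uv for c,T,uv,l in obs])
    r=least_squares(f,x0,loss="soft_l1"); return r.x,f(r.x).reshape(-1,2)
E
python3 - <<'E'
from fit import *
T1,T2,S,LN=L("wagon1"),L("wagon2"),L("slab1"),L("lens2")
for nm,T,uvs in [("w1",T1,[(121,200),(124,288),(493,210),(490,292)]),("w2",T2,[(113,199),(499.5,213)])]:
    for uv in uvs: print(nm,onz("wrist",uv,.079,T))
# wagon, local x axis pointing -y world (right in image), local y toward +x world(up)
obs=[("wrist",T1,(121,200),(-.117,.03,.079)),("wrist",T1,(124,288),(-.117,-.03,.079)),("wrist",T1,(493,210),(.117,.03,.079)),("wrist",T1,(490,292),(.117,-.03,.079)),
("wrist",T2,(113,199),(-.117,-.03,.079)),("wrist",T2,(499.5,213),(.117,-.03,.079))]
p,r=fit(obs,[.52,.24,-1.6]);print("wagon",p,np.degrees(p[2]),"\n",r)
for n,T,uvs in [("w2 loads",T2,[(219,175),(399,177)]),("w1 loads",T1,[(225,250),(397,250)])]:
    for uv in uvs:print(n,onz("wrist",uv,.075,T))
print("slab corners",[onz("wrist",u,.014,S) for u in [(179,147),(409,101)]])
so=[("wrist",S,(179,147),(.085,.085,.014)),("wrist",S,(409,101),(.085,-.085,.014))]+[("top",None,u,l) for u,l in [((386,234),(.085,.085,.014)),((470,222),(.085,-.085,.014)),((486,305),(-.085,-.085,.014)),((400,320),(-.085,.085,.014))]]
p,r=fit(so,[.52,-.23,-.1]);print("slab",p,np.degrees(p[2]),"\n",r)
pw,_=fit(so[:2],[.52,-.23,.1]);pt,_=fit(so[2:],[.52,-.23,.1]);print("wrist only",pw,"top only",pt)
cr=lambda u:(u[0]/2.857+180,u[1]/2.857)
F=[onz("wrist",cr(u),.012,LN) for u in [(231,186),(486,137),(520,370),(277,416)]]
print("foot",F,np.mean(F,0)); 
for a,b in [(0,1),(3,2),(3,0),(2,1)]: d=F[b]-F[a];print(np.linalg.norm(d),np.degrees(np.arctan2(d[1],d[0])))
print("lens",onz("wrist",cr((396,361.5)),.1,LN),onz("top",(290,146),.1))
E
```

```text
w1 [0.5561 0.36   0.079 ]
w1 [0.5003 0.364  0.079 ]
w1 [0.5499 0.1344 0.079 ]
w1 [0.4974 0.1313 0.079 ]
w2 [0.4998 0.3647 0.079 ]
w2 [0.4913 0.1305 0.079 ]
wagon [ 0.5253  0.2464 -1.6066] -92.0517613502462 
 [[-4.4676 -5.5959]
 [-0.5683  1.0796]
 [ 9.9927 -2.0727]
 [ 0.2343  9.2624]
 [ 0.4399  0.4154]
 [-0.1643  0.1657]]
w2 loads [0.5138 0.3008 0.075 ]
w2 loads [0.5126 0.1919 0.075 ]
w1 loads [0.5241 0.2995 0.075 ]
w1 loads [0.524  0.1909 0.075 ]
slab corners [array([ 0.5896, -0.131 ,  0.014 ]), array([ 0.6206, -0.293 ,  0.014 ])]
slab [ 0.5217 -0.2279  0.1831] 10.49159712916844 
 [[-3.0779 -0.3897]
 [ 4.3101 -0.3128]
 [-1.6482  1.3124]
 [ 0.2356 -0.6119]
 [ 1.007   3.3196]
 [-0.2724  2.7827]]
wrist only [ 0.5215 -0.2272  0.185 ] top only [ 0.5254 -0.2281  0.1802]
foot [array([0.7926, 0.1041, 0.012 ]), array([0.8064, 0.0278, 0.012 ]), array([0.7396, 0.0158, 0.012 ]), array([0.7256, 0.0916, 0.012 ])] [0.766  0.0598 0.012 ]
0.07755695053172254 -79.78962481504814
0.07701978768674851 -79.50853124778996
0.06823374910836519 10.573857497161326
0.06785459943245285 10.121528169124423
lens [0.738  0.0548 0.1   ] [0.7395 0.0537 0.1   ]
```

Run:
```python
from fit import *
im=cv2.imread("pics/top0.png"); hsv=cv2.cvtColor(im,cv2.COLOR_BGR2HSV)
print("slab px",im[290,440],"ground",im[340,440],im[200,440])
m=((im[...,0]>115)&(im[...,2]>190)).astype(np.uint8); m[:215]=0;m[330:]=0;m[:,:375]=0;m[:,500:]=0
m=cv2.morphologyEx(cv2.morphologyEx(m,cv2.MORPH_OPEN,np.ones((3,3))),cv2.MORPH_CLOSE,np.ones((15,15)))
c=max(cv2.findContours(m,0,1)[0],key=cv2.contourArea)
r=cv2.minAreaRect(c);b=cv2.boxPoints(r);print(r,b)
W=np.array([onz("top",u,.014) for u in b]);print(W,W.mean(0),[np.linalg.norm(W[i]-W[i-1]) for i in range(4)])
T1=L("wagon1");e=[onz("wrist",u,.008,T1) for u in [(120,168),(559,184)]];d=e[1]-e[0];print("siding",e,np.linalg.norm(d),np.degrees(np.arctan2(d[1],d[0])))
def draw(p,loc,col):
    P=np.array([[p[0]+np.cos(p[2])*x-np.sin(p[2])*y,p[1]+np.sin(p[2])*x+np.cos(p[2])*y,z] for x,y,z in loc])
    return proj("top",P),col
box=lambda a,b,z:[(a,b,z),(a,-b,z),(-a,-b,z),(-a,b,z)]
sl=(.525,-.228,np.radians(10.4));wg=(.525,.246,np.radians(-92.05))
D=[draw(sl,box(.085,.085,.014),(255,0,0)),draw(sl,[(x+.053,y-.023,.014) for x,y,_ in box(.02,.05,0)],(0,0,255)),draw(wg,box(.117,.03,.079),(255,0,0)),draw(wg,box(.117,.03,.045),(0,0,255)),
 draw((.7385,.0545,np.radians(10.3)),box(.016,.016,.1),(0,0,255)),draw((.766,.0598,np.radians(10.3)),box(.035,.04,.012),(255,0,0))]
def crop(x0,y0,x1,y1,s):
    c=cv2.resize(im[y0:y1,x0:x1],None,fx=s,fy=s,interpolation=2)
    for P,col in D: cv2.polylines(c,[np.int32((P-[x0,y0]+.5)*s)],True,col,1)
    return c
A=crop(380,215,492,325,3.5);B=crop(260,100,380,210,3);C=crop(108,230,300,300,3.5)
o=np.zeros((600,760,3),np.uint8);o[:A.shape[0],:A.shape[1]]=A;o[:B.shape[0],396:396+B.shape[1]]=B[:,:364];y=A.shape[0];h=min(600-y,C.shape[0]);o[y:y+h,:C.shape[1]]=C[:h]
cv2.imwrite("pics/ov.png",o)
```

```text
slab px [ 98 170 227] ground [ 52 104 157] [ 52 106 160]Traceback (most recent call last):
  File "<stdin>", line 6, in <module>
ValueError: max() iterable argument is empty
```

```bash
cat > ov.py <<'E'
from fit import *
im=cv2.imread("pics/top0.png")
g=cv2.GaussianBlur(im,(3,3),0)
m=((g[...,1]>135)&(g[...,2]>192)).astype(np.uint8); m[:215]=0;m[330:]=0;m[:,:375]=0;m[:,500:]=0
m=cv2.morphologyEx(cv2.morphologyEx(m,cv2.MORPH_OPEN,np.ones((3,3))),cv2.MORPH_CLOSE,np.ones((15,15)))
c=max(cv2.findContours(m,0,1)[0],key=cv2.contourArea)
r=cv2.minAreaRect(c);b=cv2.boxPoints(r);print(r,b)
W=np.array([onz("top",u,.014) for u in b]);print(W,W.mean(0),[np.linalg.norm(W[i]-W[i-1]) for i in range(4)])
T1=L("wagon1");e=[onz("wrist",u,.008,T1) for u in [(120,168),(559,184)]];d=e[1]-e[0];print("siding",e,np.linalg.norm(d),np.degrees(np.arctan2(d[1],d[0])))
def draw(p,loc,col):
    P=np.array([[p[0]+np.cos(p[2])*x-np.sin(p[2])*y,p[1]+np.sin(p[2])*x+np.cos(p[2])*y,z] for x,y,z in loc])
    return proj("top",P),col
box=lambda a,b,z:[(a,b,z),(a,-b,z),(-a,-b,z),(-a,b,z)]
sl=(.525,-.228,np.radians(10.4));wg=(.525,.246,np.radians(-92.05))
D=[draw(sl,box(.085,.085,.014),(255,0,0)),draw(sl,[(x+.053,y-.023,.014) for x,y,_ in box(.02,.05,0)],(0,0,255)),draw(wg,box(.117,.03,.079),(255,0,0)),draw(wg,box(.117,.03,.045),(0,0,255)),
 draw((.7385,.0545,np.radians(10.3)),box(.016,.016,.1),(0,0,255)),draw((.766,.0598,np.radians(10.3)),box(.035,.04,.012),(255,0,0))]
def crop(x0,y0,x1,y1,s):
    c=cv2.resize(im[y0:y1,x0:x1],None,fx=s,fy=s,interpolation=2)
    for P,col in D: cv2.polylines(c,[np.int32((P-[x0,y0]+.5)*s)],True,col,1)
    return c
A=crop(380,215,492,325,3.5);B=crop(260,100,380,210,3);C=crop(108,230,300,300,3.5)
o=np.zeros((600,760,3),np.uint8);o[:A.shape[0],:A.shape[1]]=A;o[:B.shape[0],396:396+B.shape[1]]=B[:,:364];y=A.shape[0];h=min(600-y,C.shape[0]);o[y:y+h,:C.shape[1]]=C[:h]
cv2.imwrite("pics/ov.png",o)
E
python3 ov.py
```

```text
((428.99749755859375, 272.8717346191406), (94.11589813232422, 100.21090698242188), 78.85710906982422) [[370.7423 236.3841]
 [469.0641 217.0177]
 [487.2527 309.3594]
 [388.9309 328.7258]]
[[ 0.5872 -0.1024  0.014 ]
 [ 0.6293 -0.2937  0.014 ]
 [ 0.4517 -0.3274  0.014 ]
 [ 0.411  -0.1392  0.014 ]] [ 0.5198 -0.2157  0.014 ] [np.float64(0.17993255199286495), np.float64(0.19593492083345512), np.float64(0.1808153669943079), np.float64(0.19247578101327628)]
siding [array([0.572 , 0.3903, 0.008 ]), array([0.5598, 0.0567, 0.008 ])] 0.3338114978801632 -92.10584385495416
```

View pics/ov.png

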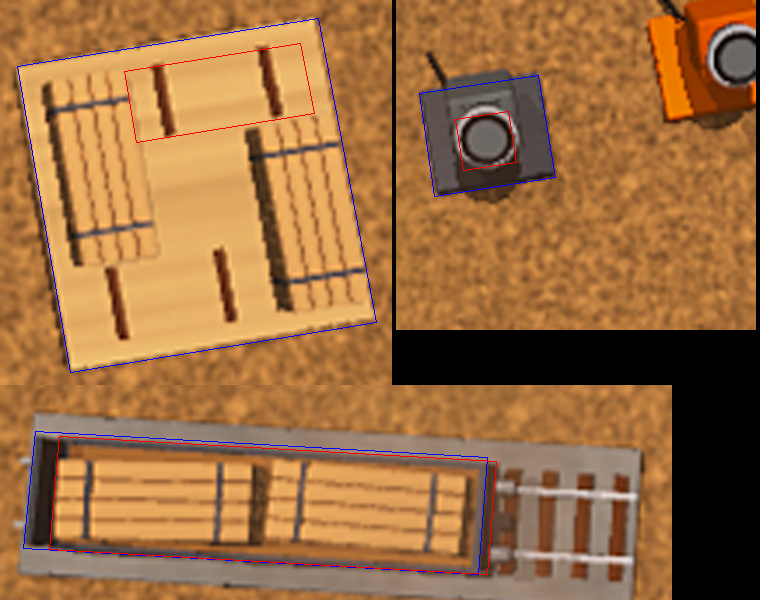

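The overlay fits the slab, stand foot, lens and wagon well, and the empty place b lies between its battens. The loads are at about px (151.6,263.4) and (212.9,265.1). Next I check that all the needed poses are reachable and move load_1 to place d.

```bash
cat > job.py <<'E'
from h import *
SL=np.array([.524,-.228]);SY=np.radians(10.4)
R2=lambda a:np.array([[np.cos(a),-np.sin(a)],[np.sin(a),np.cos(a)]])
LENS=np.array([.7387,.0543,.1]);LY=np.radians(10.3)
lz=np.array([-np.cos(np.radians(55))*np.cos(LY),-np.cos(np.radians(55))*np.sin(LY),np.sin(np.radians(55))])
ly=np.array([-np.sin(LY),np.cos(LY),0.])
WO=LENS+.2*lz   # wagon origin goal
def final(flip=1,h=.005):  # TCP at wagon z=h
    x=flip*ly; z=-lz; return WO+h*lz, np.array([x,np.cross(z,x),z]).T
def pick_place(load,yaw_perp,off,place,zup=.17):
    ax=R2(yaw_perp)@[0,1]; p=np.array(load)+off*ax
    R=down(yaw_perp)
    ctrl.goto((*p,.12),R); ctrl.move_l((*p,.05),.1,R); ctrl.command_gripper(0.)
    print("grip",ctrl.current_grip_width(),ctrl.current_grasp_force(),ctrl.current_tool_pos())
    ctrl.move_l((*p,.13),.15)
    t=SL+R2(SY)@(np.array(place)+[0,off]); Rs=down(SY)
    ctrl.goto((*t,.09),Rs); ctrl.sleep(.2)
    a=np.array(ctrl.current_tool_pos()); print("err",a[:2]-t,ctrl.current_grip_width())
    c=ctrl.move_l((*t,.0165),.05,Rs,contact_N=4); print("contact",c,ctrl.current_tool_pos())
    ctrl.command_gripper(.75); a=ctrl.current_tool_pos(); ctrl.move_l((a[0],a[1],.13),.15); print("t",ctrl.current_t())
E
python3 - <<'E'
from job import *
print("q",ctrl.ik((.5235,.28,.05),down(0.01)),ctrl.ik((.5235,.28,.05),down(np.pi)))
for f in (1,-1):
    p,R=final(f);print(f,p,ctrl.ik(p,R))
for uv in [(151.6,263.4),(212.9,265.1)]: print(onz("top",uv,.075))
pick_place((.5235,.2998),np.radians(.7),-.018,(-.053,.023))
E
```

```text
q [22.3789 37.1513 90.8605 -0.     51.9883 21.8059] [  22.3789   37.1513   90.8605   -0.       51.9883 -157.6211]
1 [0.623  0.0333 0.2679] [ -8.4714  12.8592 104.5504  21.1459  30.7734 -33.9406]
-1 [0.623  0.0333 0.2679] [ -8.4714  12.8592 104.5504  21.1459  30.7734 146.0594]
[0.5235 0.2996 0.075 ]
[0.5229 0.1887 0.075 ]
grip 0.4372232197050691 29.860284626483917 [0.5237 0.2818 0.05  ]
err [0.0003 0.0005] 0.4404377139243593
contact True [ 0.471  -0.2326  0.0187]
t 15.9083
```

Run:
```python
from job import *
pick_place((.5235,.1905),np.radians(-3),.018,(.053,-.023))
ctrl.goto((.42,-.20,.19),down(-np.pi/2+SY)); ctrl.sleep(.2); im,T=shot("slab3"); print(ctrl.current_t())
Q=lambda l,z:proj("wrist",np.append(SL+R2(SY)@np.array(l),z),T)
c=im.copy()
s=2; c=cv2.resize(c,None,fx=s,fy=s,interpolation=2)
box=lambda cx,cy,a,b,z:np.int32([(Q((cx+i*a,cy+j*b),z)+.5)*s for i,j in((1,1),(1,-1),(-1,-1),(-1,1))])
cv2.polylines(c,[box(0,0,.085,.085,.014)],True,(255,0,0),1)
for x,y,a,b in [(.053,-.023,.02,.05),(-.053,.023,.02,.05),(-.023,-.053,.05,.02),(.023,.053,.05,.02)]: cv2.polylines(c,[box(x,y,a,b,.044)],True,(0,0,255),1)
u=Q((0,0),.014)*s; x0=int(max(0,u[0]-400));y0=int(max(0,u[1]-300)); cv2.imwrite("pics/slab3c.png",c[y0:y0+600,x0:x0+800]); print(u,x0,y0)
```

```text
grip 0.4344739130540451 29.88344371318817 [0.5246 0.2085 0.0502]
err [0.0003 0.0008] 0.43607991738945046
contact True [ 0.5769 -0.2233  0.019 ]
t 24.2417
25.8583
[755.9533 207.1564] 355 0
```

View pics/slab3c.png

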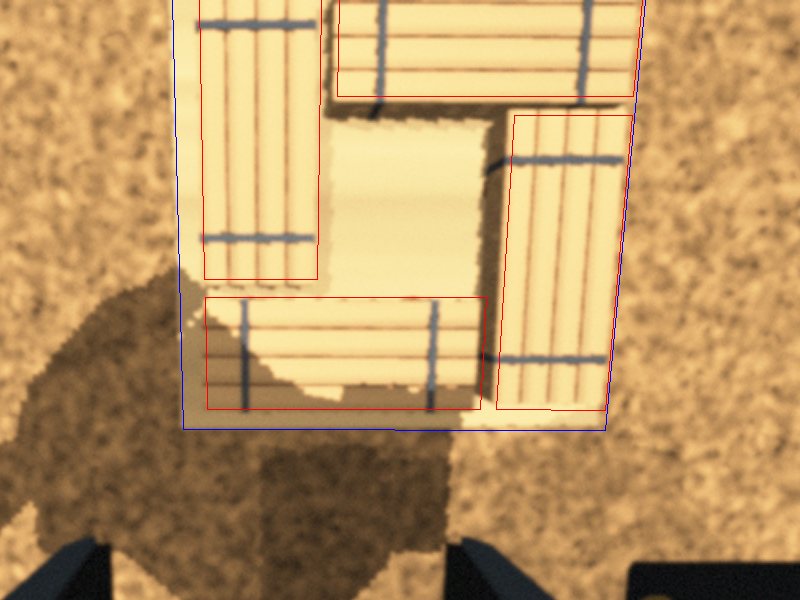

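The slab crop shows all four bundles flat in the interlocking pinwheel, each within about 2 mm of the model outlines, with the centre square open. Next, a code check of where the wagon is now: the transitions between deck brown and wall grey.

Run:
```python
from job import *
W=np.array([.525,.246]);wy=np.radians(-92.05)
ctrl.goto((.465,.246,.19),down(wy)); ctrl.sleep(.3); im,T=shot("wagon4"); print(ctrl.current_t())
f=im.astype(float); k=(f[...,2]-f[...,0])/(f[...,2]+f[...,0]+1)
k=cv2.GaussianBlur(k,(3,3),0)
P=lambda x,y,z:proj("wrist",np.append(W+R2(wy)@np.array([x,y]),z),T)
for y in (-.015,0,.015):
    xs=np.arange(-.135,.1351,.001); uv=np.array([P(x,y,.045) for x in xs])
    v=cv2.remap(k.astype(np.float32),uv[None,:,0].astype(np.float32),uv[None,:,1].astype(np.float32),1)[0]
    th=(np.median(v)+.05)/2; g=np.where(v>th)[0]; d=np.where(np.diff((v>th).astype(int)))[0]
    print("y",y,"med",np.median(v),"trans mm",(xs[d]*1000+.5).round(1))
for x in (-.06,0,.06):
    ys=np.arange(-.05,.0501,.001); uv=np.array([P(x,y,.045) for y in ys])
    v=cv2.remap(k.astype(np.float32),uv[None,:,0].astype(np.float32),uv[None,:,1].astype(np.float32),1)[0]
    d=np.where(np.diff((v>.2).astype(int)))[0]; print("x",x,"trans mm",(ys[d]*1000+.5).round(1))
```

```text
27.85
y -0.015 med 0.36114377 trans mm [-132.5 -111.5  110.5  129.5  130.5]
y 0 med 0.4042041 trans mm [-132.5 -111.5  109.5  129.5  130.5]
y 0.015 med 0.38196385 trans mm [-111.5  110.5]
x -0.06 trans mm [-41.5 -28.5  23.5  38.5]
x 0 trans mm [-41.5 -28.5  23.5  38.5]
x 0.06 trans mm [-41.5 -28.5  23.5  38.5]
```

Run:
```python
from job import *
wy=np.radians(-2.05); R=down(wy); p=(.523,.2465)
ctrl.command_gripper(1.)
ctrl.goto((*p,.12),R); ctrl.move_l((*p,.022),.1,R); ctrl.command_gripper(0.)
a=np.array(ctrl.current_tool_pos()); print("grip",ctrl.current_grip_width()*91,ctrl.current_grasp_force(),a)
h=a[2]-.017
ctrl.move_l((a[0],a[1],.25),.12); print("F",ctrl.current_contact_force(),ctrl.current_grip_width()*91)
P,Rf=final(1,h); ctrl.goto(P+.07*lz,Rf); ctrl.move_l(P,.06,Rf); ctrl.sleep(.4)
b=np.array(ctrl.current_tool_pos()); print("err",b-P,np.array(ctrl.current_eef_rot())-Rf,h,ctrl.current_grip_width()*91,ctrl.current_contact_force(),ctrl.current_t())
# overlay final
def pts(l): return np.array([WO+x*ly+y*np.cross(lz,ly)+z*lz for x,y,z in l])
out=[]
for cam,(x0,y0,x1,y1),s in [("top",(180,60,400,280),2.7),("scene",(300,150,480,400),2.4)]:
    im=ctrl.read_camera(cam);cv2.imwrite(f"pics/{cam}9.png",im);c=cv2.resize(im[y0:y1,x0:x1],None,fx=s,fy=s,interpolation=2)
    for z,col,ax in [(.018,(0,0,255),.117),(.062,(255,0,0),.117)]:
        uv=proj(cam,pts([(i*ax,j*.03,z) for i,j in((1,1),(1,-1),(-1,-1),(-1,1))]));cv2.polylines(c,[np.int32((uv-[x0,y0]+.5)*s)],True,col,1)
    o=np.zeros((600,c.shape[1],3),np.uint8);o[:min(600,c.shape[0])]=c[:600];out.append(o)
o=np.hstack(out);print(o.shape);cv2.imwrite("pics/fin.png",o[:,:1100] if o.shape[1]<=800 else cv2.resize(o,(800,int(600*800/o.shape[1]))))
```

```text
grip 59.47813616224084 29.999899864196777 [0.5231 0.2465 0.0221]
F [ 0.8258 -0.0605 -3.7911] 60.11711199260267
err [-0.     -0.      0.0001] [[-0.     -0.0001  0.0001]
 [-0.      0.     -0.    ]
 [-0.0001  0.0001  0.0001]] 0.005101232555691559 59.348833262906936 [-0.9381 -0.0343 -3.4665] 36.3083
(600, 1026, 3)
```

View pics/fin.png

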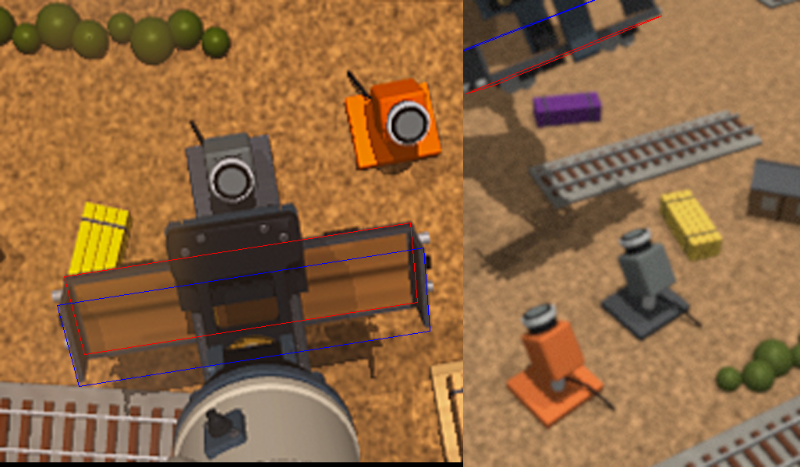

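The picture shows the empty wagon held along the modelled outline. It is centred on the grey camera's line of sight, with its length crosswise, and the bystanders in view have not been moved. The force reading matches the wagon's weight and the pose error is about 0.1 mm.

```bash
python3 -c "
from bench import ctrl
print(ctrl.sign_off())"
```

```text
the job is handed in; nothing more can be done
None
```

Job handed in at about 36 s: both bundles lie flat in places b and d (within about 2–3 mm by my overlay), and the arm is still holding the empty wagon in front of the grey inspection camera at the modelled 20 cm pose.

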